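# Pin the end stop and stock the roller lane

### The arm

A 7-joint arm with a two-finger parallel gripper is mounted at the origin on a cart in front of the work surface, level with it; the furniture and walls round the work are solid. World frame = base frame: x ahead of the robot, y to its left, z up, the work surface at z = 0. Lengths are in m, angles in rad, forces in N, time in s.
With the tool pointing down it reaches from about 0.425 to 0.925 m from the base axis. Payload 6.8 kg.
Tool frame: the origin (TCP) lies between the finger pads; the fingertips stand 22 mm ahead of it and the grasp point (between the pads) lies 3 mm ahead of it; z points along the fingers, y is the line along which they close (so a half turn about z gives the same grasp; the last joint's range is limited). The gripper opens to 85 mm and grips with 20 to 120 N. Pads are 22 mm wide; open, the fingers measure 114 mm over their backs; the gripper's body (76 mm by 85 mm) begins 54 mm behind the grasp point. The pads swing forward as they close: fully open they stand 13 mm farther back than shut.
Start: joints at [1.048, 0.477, 0.022, 1.555, -0.011, 1.109, -0.083], TCP at [0.272, -0.618, 0.253] pointing down, gripper open.
Joint ranges: [-2.96, 2.96], [-0.34, 2.1], [-1.41, 1.46], [0.24, 2.44], [-1.37, 4.51], [0.17, 1.92], [-2.96, 2.96]. Speed limits (rad/s): [2.39, 2.39, 3.14, 3.14, 3.14, 3.14, 3.14].

### API

Orientations are given as a unit quaternion [w, x, y, z].
In Python, from station import bot gives the robot as it stands.
- The arm moves only by the tool servo_tool, never from a script. Its argument "motion" is a list that holds one entry, the list of rows, each a list of 5 numbers: the opening, from 0 (shut) to 1 (fully open), then the shift along the world's x, y, z each as a share of 0.04 m, from -1 to 1, then the turn about the world's z as a share of 0.12 rad, from -1 to 1. A call has 1 to 20 rows; each row shifts and turns the commanded pose from where the row before left it; what a row does not reach is not made up. A row lasts 1/10 s, in which the tool goes at most 50 mm and 8.59 degrees, less where a joint would pass 70% of its speed; a pose out of reach is approached as far as the arm can. A call with a number of a shift or a turn outside -1 to 1 is refused whole. A call with a gripper value outside its range is refused whole. The fingers move at their own pace and stop on an object; "newtons" is the grip in N (left out, the last holds). Time passes only in rows, so rows that do not move let the fingers close. It gives the time, the measured TCP pose, the force, the opening and the grip force at its end, in the units of the state.
- bot.get_obs(): the state, without advancing time (a new reading comes with each control period).
- bot.read_camera(name): name is "scene" or "top" or "wrist"; returns (picture, depth): 400x640x3 uint8, red, green, blue; 400x640 float32, m along the optical axis (not along the pixel's ray), 0 where there is no reading.
- bot.get_calibration(name): a dict with "fovy" (degrees; the focal length in pixels is half the picture's height over the tangent of half this angle, whatever the lens; pixels are square), "cx", "cy" (the principal point, pixels), "view" (4x4, takes a point from world to camera coordinates). Camera axes: x right, y down, z forward; pixel columns grow to the right and rows downward; lengths in m; the calibration is good to about 2 mm. A picture is of the moment at which its call begins: read the wrist's pose just before it. get_calibration takes no time and is no camera call; for the wrist camera it gives the pose at the moment of the call.
- bot.hand_in(): hands the job in; it is judged then, once.
The state is a dict: "t": time; "q": joint angles; "joint_vel": joint speeds; "joint_torque": joint torques, N m; "eef_pos": TCP position; "tool_rot": TCP orientation; "contact_force": force on the tool from outside, world axes, zero at the start; "torque": the same for the moment, N m; "gripper_width": opening from 0.0 (shut) to 1.0 (fully open); "grasp_force": force on a finger pad.
Only numpy, scipy, OpenCV 4.12 (cv2) and the standard library are available. Lean on these libraries where they do the work, as an engineer would, in place of code of your own. Each camera call takes 0.05 s, during which the arm holds its last target. There are 200 camera calls.

### The job

Lock the loose end stop of the roller lane by pushing the tapered pin fully home through the hole in the lane's side rail and the stop behind it, so that the stop is drawn into line. Then stock the lane, the short carton first because it is used first: set it flat and lengthwise on the upper half of the rollers, let go so that it rolls down to the stop by itself, and then do the same with the long carton so that it comes to rest against the first. Do not push a carton down the lane with the gripper, and do not knock over the two dropper bottles.

Things in the scene. Friction and masses are not known exactly. Their poses are not given: they have to be found in the camera images.
- lane: Sloped roller lane, fixed, low end at the right. Origin: on the plane of the roller tops, mid-width, where the stop's face stands when pinned (low end), 82 mm above the worktop. y points up the slope (0.12 rad), x level across, away from the robot, z square to the rollers. Free rollers, 19 mm thick, from y = 14 to 424 mm, tops at z = 0. A carton let go rolls down by itself within about 2 s.
- rack: Aluminium stand that carries the lane; origin on the worktop under the middle, y as the lane's but level. Rails at lane x = +-41 mm (inner faces, 82 mm clear) to +-45 mm, 44 mm high, their tops 8 mm above the rollers, lane y = -50 to 440 mm. Legs, 20 mm square, outside the rails at lane y = 80 and 372 mm, x = +-58 mm, tops slightly below the rail tops.
- stop (a joint): End stop at the low end of the lane: a U-shaped steel plate between the rails, 79 mm wide, with a rubber pad, 29 mm higher than the rollers. It slides along the lane; value in m: 0 = its hole is in line with the rail's hole, positive = slid down the slope (starts 3.5 to 5.5 mm down, slides easily at about 1 N, range -4 to +14 mm).
- stop_face (a point): Point on the stop's rubber face (which looks up the slope), in the middle of the width, 14 mm above the roller plane; axes as the lane's.
- pin_hole (a point): Centre of the mouth of the round 17 mm hole in the near rail, on the outer face (towards the robot) of a 12 mm thick block, 27 mm down the slope from the lane's origin, about 65 mm above the worktop. The hole runs level along the lane's +x, 12 mm deep, right through; axes as the lane's. The face round the hole is 46 mm long and 44 mm high.
- stop_hole (a point): Centre of the mouth of the round 17 mm hole in the stop's side tab (5 mm thick), 13.5 mm behind the rail hole's mouth (just inside the rail); it moves with the stop; axes as the lane's. Behind it is free space.
- pin: Tapered locking pin lying on the worktop in front of the lane. Origin: middle of its black square handle, 24 x 24 mm, 50 mm long along x; x points to the tip. Ahead of the handle a steel collar, 24 mm diameter, x = 25 to 33 mm; then a steel shank, 15 mm diameter to x = 57 mm, tapering to a blunt 3 mm tip at x = 98 mm. 120 g, centre of mass about 13 mm ahead of the origin.
- pin_shoulder (a point): Front face of the pin's collar, on the axis (33 mm ahead of the pin's origin). Fully home it lies against the mouth of the rail's hole.
- short_carton: The shorter, taller carton: 70 wide (x) x 111 long (y) x 50 mm high, about 110 g, closed and stiff. Origin: centre of the underside, z up.
- long_carton: The longer, flatter carton: 65 wide (x) x 141 long (y) x 30 mm high, about 100 g, closed and stiff. Origin: centre of the underside, z up.
- bottle_a: Small dropper bottle with a green cap, 26 mm diameter, 75 mm high, standing between the two cartons; a bystander. Origin: centre of the underside.
- bottle_b: Small dropper bottle with a blue cap, 26 mm diameter, 75 mm high, standing at the left; a bystander. Origin: centre of the underside.

How it is judged:
On the way, in this order (a step that is already met when the one before it is completed fails the run):
1. the pin is fully home through rail and stop, the stop in line (value of joint stop between -0.003 and 0.003 m and distance between pin_shoulder and pin_hole below 0.005 m and angle between the x axis of pin and the x axis of lane, either way round below 0.2 rad), for 0.1 s.
2. the short carton stands on the upper half of the rollers, let go (z of short_carton in the frame of lane between -0.004 and 0.004 m and x of short_carton in the frame of lane between -0.012 and 0.012 m and angle between the z axis of short_carton and the z axis of lane, either way round below 0.06 rad and y of short_carton in the frame of lane between 0.21 and 0.42 m and contact force between the fingers and short_carton below 0.2 N), for 0.03 s.
3. the short carton rests against the stop (z of short_carton in the frame of lane between -0.004 and 0.004 m and x of short_carton in the frame of lane between -0.012 and 0.012 m and angle between the z axis of short_carton and the z axis of lane, either way round below 0.06 rad and y of short_carton in the frame of stop_face between 0.052 and 0.064 m and linear speed of short_carton below 0.02 m/s), for 0.2 s.
4. the long carton stands on the upper half of the rollers, let go (z of long_carton in the frame of lane between -0.004 and 0.004 m and x of long_carton in the frame of lane between -0.012 and 0.012 m and angle between the z axis of long_carton and the z axis of lane, either way round below 0.06 rad and y of long_carton in the frame of lane between 0.21 and 0.42 m and contact force between the fingers and long_carton below 0.2 N), for 0.03 s.
At the end, for the whole second after the job is handed in: Pin home (collar within 5 mm of the hole's mouth), stop within 3 mm of in line; both cartons flat on the rollers between the rails and at rest: the short one against the stop (middle 52 to 64 mm from the stop's face), the long one against it (middle 176 to 196 mm from the face) (all of step 1 and all of step 3 and z of long_carton in the frame of lane between -0.004 and 0.004 m and x of long_carton in the frame of lane between -0.012 and 0.012 m and angle between the z axis of long_carton and the z axis of lane, either way round below 0.06 rad and y of long_carton in the frame of stop_face between 0.176 and 0.196 m and linear speed of long_carton below 0.02 m/s); the robot touches nothing.
It fails at once if a carton is pushed or carried by the gripper in the lower part of the lane ((contact force between the fingers and short_carton above 1 N and y of short_carton in the frame of lane between -0.1 and 0.17 m and x of short_carton in the frame of lane between -0.05 and 0.05 m and z of short_carton in the frame of lane below 0.02 m) or (contact force between the fingers and long_carton above 1 N and y of long_carton in the frame of lane between -0.1 and 0.19 m and x of long_carton in the frame of lane between -0.05 and 0.05 m and z of long_carton in the frame of lane below 0.02 m)).
It fails at once if a dropper bottle is knocked over (angle between any of bottle_a, bottle_b's own z axis and vertical above 0.6 rad).
It also fails if it takes over 67 s, if anything falls off the work surface, if the arm or the gripper's body presses on something with over 40 N, if the wrist force passes 120 N, or if a joint passes its speed limit or range.

## Working session

There is one attempt and no reset: what is moved stays moved. The work goes in short steps, Python scripts to look and compute and a tool call to move; the robot and the scene stay as the last step left them, time stands still between calls to the robot, and variables do not carry over. Pictures are saved under pics/ and viewed, at most 10 in all, crops included, and the job is handed in when it is done.

Besides the shell and the picture viewer there is one more tool, called after ">>>" in YAML: its name, and indented under it one key for each argument. servo_tool: Moves the arm, as the interface text tells. Shift numbers are shares of 0.04 m and turn numbers shares of 0.12 rad, none past 1 either way. Its arguments: {"type":"object","properties":{"motion":{"type":"array"},"newtons":{"type":"number"}},"required":["motion"]}

```bash
mkdir -p pics; cat > h.py <<'E'
import numpy as np, cv2
from station import bot
def cloud(name):
    c=bot.get_calibration(name); im,d=bot.read_camera(name)
    f=200/np.tan(np.radians(c["fovy"])/2)
    v,u=np.mgrid[:400,:640]
    P=np.stack([(u-c["cx"])/f*d,(v-c["cy"])/f*d,d,np.ones_like(d)],-1)@np.linalg.inv(np.array(c["view"])).T
    P=P[...,:3]; P[d==0]=np.nan
    return im,P
def save(n,im,k=1): cv2.imwrite(f"pics/{n}.png",cv2.resize(im[...,::-1],None,fx=k,fy=k))
E
python3 - <<'E'
from h import *
for n in("scene","top"):
    im,P=cloud(n); save(n,im,1.25); np.savez(n,im=im,P=P)
    print(n,bot.get_calibration(n))
print(bot.get_obs())
E
```

```text
scene {'fovy': 52.91051004899067, 'cx': 314.37509908747046, 'cy': 194.53736842139216, 'view': array([[-0.54587114, -0.83785961, -0.00399674,  0.2243494 ],
       [-0.38550306,  0.25538734, -0.88665929,  0.30284934],
       [ 0.74391672, -0.48246096, -0.46240602,  0.61239718],
       [ 0.        ,  0.        ,  0.        ,  1.        ]])}
top {'fovy': 45.72205270654861, 'cx': 310.57893421982504, 'cy': 200.77419135312886, 'view': array([[-0.01408209, -0.99989189, -0.00423186, -0.07271049],
       [-0.99165327,  0.01450828, -0.12811441,  0.54989314],
       [ 0.12816196,  0.00239242, -0.99175037,  1.15428594],
       [ 0.        ,  0.        ,  0.        ,  1.        ]])}
{'t': 0.1, 'q': array([ 1.04786807,  0.47774052,  0.02234926,  1.55635519, -0.0114913 ,
        1.10926037, -0.08309063]), 'joint_vel': array([ 1.20112773e-03,  3.83781937e-04,  3.72426615e-05, -1.92466494e-03,
        6.37553361e-04,  8.41903671e-04, -2.47813580e-03]), 'joint_torque': array([ 4.30558677e-03, -5.97764647e+01,  1.61397479e+00, -2.81952828e+01,
        1.28973217e-02,  5.02906245e-03,  6.56719052e-06]), 'eef_pos': array([ 0.27183714, -0.61730867,  0.25240644]), 'tool_rot': array([-7.84087668e-04,  9.78563548e-01,  2.05943472e-01, -2.31501295e-04]), 'contact_force': array([-0.86915236, -0.12870867, -0.55285591]), 'torque': array([ 0.01109665, -0.02163737,  0.00395319]), 'grasp_force': 0.0, 'gripper_width': 0.9991992022861897}
```

View pics/scene.png

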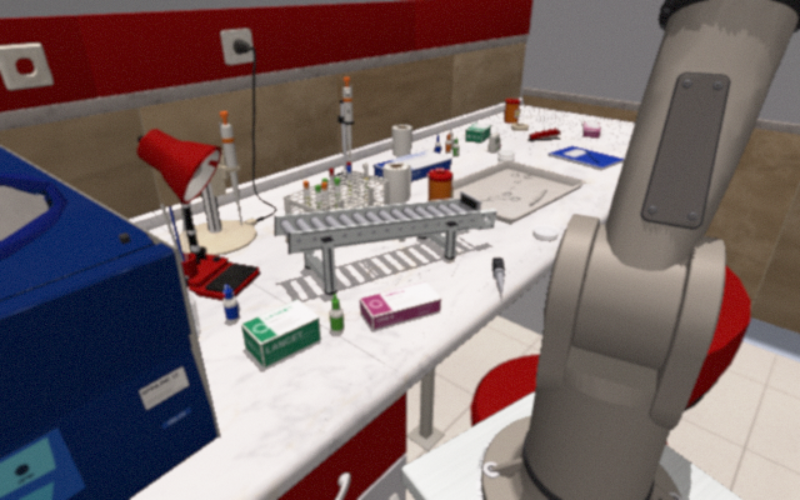

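View pics/top.png

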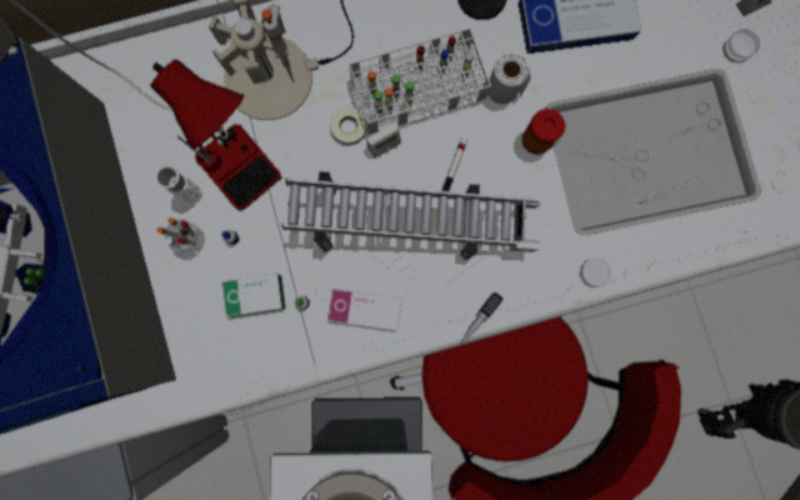

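The top view shows the lane from (285,205) at the high end to (535,225) at the low end. The green short carton is at (253,296), the magenta long carton at (365,310), and the bottles at (302,302) and (230,237). The pin handle is at (490,303), with its tip pointing towards the robot at (465,338).

```bash
python3 - <<'E'
from h import *
D=np.load("top.npz");P=D["P"];im=D["im"]
def reg(n,u0,u1,v0,v1,z0,z1):
    Q=P[int(v0*.8):int(v1*.8),int(u0*.8):int(u1*.8)].reshape(-1,3)
    Q=Q[(Q[:,2]>z0)&(Q[:,2]<z1)]
    r=cv2.minAreaRect((Q[:,:2]*1000).astype(np.float32))
    print(n,len(Q),"c",np.round(r[0],1),"size",np.round(r[1],1),"ang",round(r[2],1),"z",np.round(np.percentile(Q[:,2],[5,50,95])*1000,1),"mean",np.round(Q.mean(0)*1000,1))
    return Q
reg("table",400,460,260,290,-.1,.1)
reg("short",215,290,265,325,.035,.08)
reg("bA",290,312,290,320,.045,.1)
reg("bB",215,245,222,250,.045,.1)
reg("long",320,410,280,340,.015,.06)
reg("pin",440,520,280,345,.007,.05)
reg("handle",440,520,280,345,.017,.05)
Q=reg("lane",275,550,170,260,.06,.2)
S=P[120:212:4,224:440:6]
# lane: pca
m=Q.mean(0);w,V=np.linalg.eigh(np.cov((Q-m).T));print(m,V[:,2],np.degrees(np.arctan2(V[1,2],V[0,2])))
im=D["im"][130:285,160:440];save("crop",im,2.8)
E
```

```text
table 1147 c [ 503.7 -164.7] size [121.7  60.2] ang 89.3 z [-4.1 -0.1  3.6] mean [ 5.036e+02 -1.644e+02 -1.000e-01]
short 1329 c [465.6 190.5] size [ 70.9 111.9] ang 8.0 z [45.7 50.3 53.9] mean [465.2 188.8  50. ]
bA 47 c [450.6  94.5] size [21.4 15.1] ang 52.6 z [45.2 63.5 73. ] mean [450.   92.8  60.8]
bB 48 c [583.6 239. ] size [15.4 15. ] ang 49.5 z [46.6 62.  74.2] mean [583.1 238.3  60.7]
long 1471 c [434.6 -30.9] size [140.8  65.2] ang 81.5 z [26.2 30.2 34.1] mean [434.4 -31.   30.2]
pin 351 c [ 413.3 -262.9] size [ 45.6 121.3] ang 38.6 z [13.1 21.1 27. ] mean [ 423.3 -270.7   20.6]
handle 283 c [ 415.3 -265.1] size [ 24.3 116.6] ang 50.6 z [17.5 22.1 27.2] mean [ 429.6 -276.4   22.2]
lane 6141 c [ 612.6 -129.8] size [493.1 137.1] ang 86.2 z [ 76.7 104.1 131.3] mean [ 611.9 -119.9  104. ]
[ 0.61192002 -0.11993641  0.10402167] [-0.07457209 -0.99152164 -0.10641352] -94.30110335799131
```

View pics/crop.png

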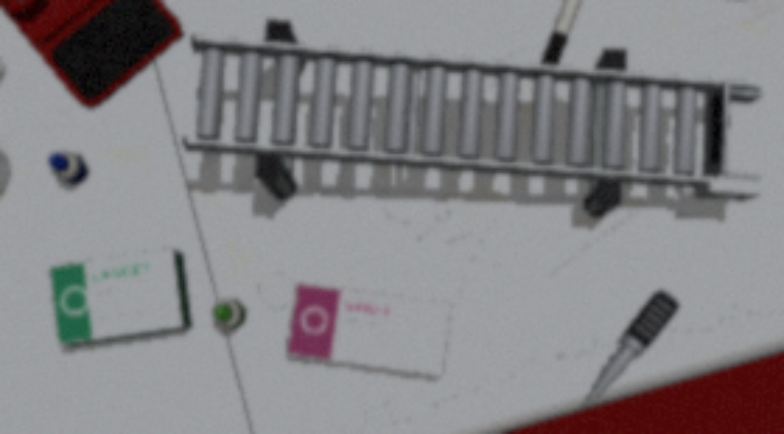

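The crop shows the near rail running from (185,140) to (755,195), with the black stop pad at (715,130). The pin handle centre is at (655,320), with its tip at (590,398). Next I move above the pin, turning the gripper to match its axis.

>>> servo_tool:
  motion:
    - [[0.7,0.2,0.47,0,0.94],[0.7,0.2,0.47,0,0.94],[0.7,0.2,0.47,0,0.94],[0.7,0.2,0.47,0,0.94],[0.7,0.2,0.47,0,0.94],[0.7,0.2,0.47,0,0.94],[0.7,0.2,0.47,0,0.94],[0.7,0.2,0.47,0,0.94],[0.7,0.2,0.47,0,0.94],[0.7,0.2,0.47,0,0.94],[0.7,0.2,0.47,0,0.94],[0.7,0.2,0.47,0,0.94],[0.7,0.2,0.47,0,0.94],[0.7,0.2,0.47,0,0.94],[0.7,0.2,0.47,0,0.94],[0.7,0.2,0.47,0,0.94],[0.7,0.2,0.47,0,0.94],[0.7,0.2,0.47,0,0.94],[0.7,0,0,0,0]]
  newtons: 60

```text
t: 2.0
eef_pos: [0.4171, -0.2765, 0.2532]
tool_rot: [-0.0, 0.338, 0.941, 0.001]
contact_force: [0.4, 0.2, 0.6]
gripper_width: 0.699
grasp_force: 0.0
```

```bash
python3 - <<'E'
from h import *
im,P=cloud("wrist"); save("w1",im,1.25); np.savez("w1",im=im,P=P)
print(bot.get_calibration("wrist")["view"].round(3), bot.get_obs()["eef_pos"])
M=(P[...,2]>.006)&(P[...,2]<.04)&(abs(P[...,0]-.41)<.1)&(abs(P[...,1]+.265)<.1)
n,l,s,c=cv2.connectedComponentsWithStats(M.astype(np.uint8))
k=1+np.argmax(s[1:,4]);Q=P[l==k];print(s[k])
# side-free axis: project
d0=np.radians(140.5)
for z in(.006,.012,.018):
    q=Q[Q[:,2]>z][:,:2];m=q.mean(0);w,V=np.linalg.eigh(np.cov((q-m).T));print(z,len(q),m,np.degrees(np.arctan2(V[1,1],V[0,1])))
    e=V[:,1]*(1 if V[0,1]<0 else -1);t=(q-m)@e;nn=(q-m)@np.array([-e[1],e[0]])
    print(np.percentile(t,[.5,99.5]).round(4),m+e*np.percentile(t,.5), "handle width mid",[np.round(np.percentile(nn[(t>a)&(t<a+.01)],[2,98]),4) for a in np.arange(-.05,.07,.01)])
print("table",np.nanmedian(P[...,2]))
E
```

```text
[[ 0.64   0.768 -0.    -0.053]
 [ 0.735 -0.613  0.289 -0.515]
 [ 0.222 -0.186 -0.957  0.235]
 [ 0.     0.     0.     1.   ]] [ 0.41628304 -0.27835142  0.25316387]
[ 317  114   19   97 1246]
0.006 1246 [ 0.42270635 -0.27079663] 140.8588815773512
[-0.0503  0.07  ] [ 0.46170813 -0.30253902] handle width mid [array([-0.012 ,  0.0108]), array([-0.0119,  0.0121]), array([-0.0119,  0.0119]), array([-0.0117,  0.0118]), array([-0.0117,  0.0118]), array([-0.012 ,  0.0117]), array([-0.0066,  0.0064]), array([-0.0065,  0.0063]), array([-0.0066,  0.0063]), array([-0.0053,  0.005 ]), array([-0.004 ,  0.0036]), array([-0.0027,  0.0023])]
0.012 1231 [ 0.42286339 -0.27091661] 140.90596914254203
[-0.0501  0.0703] [ 0.46173943 -0.30250358] handle width mid [array([-0.0119,  0.0108]), array([-0.0119,  0.0121]), array([-0.0118,  0.0119]), array([-0.0117,  0.0119]), array([-0.0117,  0.0118]), array([-0.012 ,  0.0117]), array([-0.0066,  0.0064]), array([-0.0065,  0.0063]), array([-0.0065,  0.0063]), array([-0.0053,  0.0049]), array([-0.004 ,  0.0036]), array([-0.0027,  0.0023])]
0.018 942 [ 0.43194637 -0.27818321] 141.0162584504002Traceback (most recent call last):
  File "<stdin>", line 12, in <module>
    return _quantile_unchecked(
        a, q, axis, out, overwrite_input, method, keepdims, weights)
    return _ureduce(a,
                    func=_quantile_ureduce_func,
    ...<5 lines>...
                    overwrite_input=overwrite_input,
                    method=method)
    r = func(a, **kwargs)
    result = _quantile(arr,
                       quantiles=q,
    ...<2 lines>...
                       out=out,
                       weights=wgt)
    slices_having_nans = np.isnan(arr[-1, ...])
                                  ~~~^^^^^^^^^
IndexError: index -1 is out of bounds for axis 0 with size 0
```

View pics/w1.png

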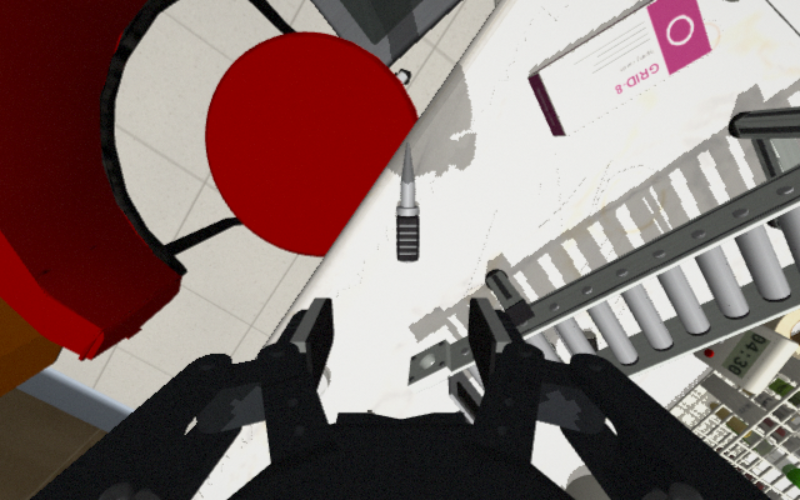

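The wrist view shows the pin upright: tip at (407,145) and handle at (407,237). The hole block face is at (430,362). The pin axis is at 140.9° and the grasp point at about (0.439, -0.284).

>>> servo_tool:
  motion:
    - [[0.7,0.585,-0.13,0,0.117],[0.7,0,0,-0.95,0],[0.7,0,0,-0.95,0],[0.7,0,0,-0.95,0],[0.7,0,0,-0.95,0],[0.7,0,0,-0.95,0],[0.7,0,0,-0.95,0],[0.7,0,0,0,0],[0.7,0,0,0,0],[0,0,0,0,0],[0,0,0,0,0],[0,0,0,0,0],[0,0,0,0,0],[0,0,0,0,0],[0,0,0,0,0]]
  newtons: 80

```text
t: 3.55
eef_pos: [0.4404, -0.2855, 0.0274]
tool_rot: [0.001, 0.335, 0.942, -0.001]
contact_force: [-3.2, -0.3, 8.7]
gripper_width: 0.264
grasp_force: 78.8
```

```bash
python3 - <<'E'
from h import *
D=np.load("w1.npz");P=D["P"];T=np.load("top.npz")["P"]
def line(Q,lab):
    m=Q.mean(0)
    for _ in range(4):
        w,V=np.linalg.eigh(np.cov((Q-m).T));r=np.linalg.norm((Q-m)-((Q-m)@V[:,2])[:,None]*V[:,2],axis=1)
        Q=Q[r<max(.004,2*np.median(r))];m=Q.mean(0)
    e=V[:,2]*np.sign(V[1,2]);print(lab,len(Q),m.round(4),e.round(4),"yaw",np.degrees(np.arctan2(-e[0],e[1])).round(2))
# rollers: from both clouds fit plane with points in lane; tilt 0.12, roller tops
for n,C in(("top",T),("wrist",P)):
    Q=C.reshape(-1,3);Q=Q[np.isfinite(Q[:,0])]
    th=np.radians(4.0); c=np.array([.612,-.12])
    for it in range(3):
        ey=np.array([np.sin(th),np.cos(th)]);ex=np.array([ey[1],-ey[0]])
        x=(Q[:,:2]-c)@ex;y=(Q[:,:2]-c)@ey;h=Q[:,2]-.104-.1206*y
        out=[]
        for s in(-1,1):
            k=(abs(x-s*.043)<.012)&(abs(y)<.24)&(h>.002+(.004 if it else 0))&(h<.03)
            pts=[]
            for a in np.arange(-.24,.24,.02):
                kk=k&(y>=a)&(y<a+.02)
                if kk.sum()>5: pts.append((a+.01,np.median(x[kk]),np.median(h[kk])))
            pts=np.array(pts)
            if len(pts)>4:
                f=np.polyfit(pts[:,0],pts[:,1],1);out.append((s,f,np.median(pts[:,2]),len(pts)))
        if not out: break
        sl=np.mean([o[1][0] for o in out])
        if len(out)==2: c=c+ex*np.mean([o[1][1] for o in out])
        th+=sl
    print(n,"yaw",np.degrees(th),"c",c,out)
E
```

```text
top yaw 4.1064647559678615 c [ 0.61309991 -0.12007747] [(-1, array([ 0.00114963, -0.04297528]), np.float64(0.010156130985989265), 24), (1, array([-0.00114995,  0.04297517]), np.float64(0.010565640904805138), 24)]
wrist yaw 4.125987286679335 c [ 0.61362008 -0.12011413] [(-1, array([ 0.00270331, -0.0429758 ]), np.float64(0.010019145526971928), 15), (1, array([-0.00242734,  0.04298655]), np.float64(0.009904274610175538), 8)]
```

>>> servo_tool:
  motion:
    - [[0,0,0,0.5,0],[0,0,0.0,1,0],[0,0,0,1,0],[0,0,0,0,0],[0,0,0,0,0]]

```text
t: 4.05
eef_pos: [0.4399, -0.2852, 0.1269]
tool_rot: [0.002, 0.335, 0.942, -0.001]
contact_force: [-0.5, -0.2, -1.8]
gripper_width: 0.261
grasp_force: 78.8
```

```bash
python3 - <<'E'
from h import *
im,P=cloud("wrist"); np.savez("w2",im=im,P=P)
print(bot.get_obs()["eef_pos"])
c=bot.get_calibration("wrist");print(-np.array(c["view"])[:3,:3].T@np.array(c["view"])[:3,3])
T=np.load("top.npz")["P"]; W=np.load("w1.npz");th=np.radians(4.12);ey=np.array([np.sin(th),np.cos(th)]);ex=np.array([ey[1],-ey[0]]);cc=np.array([.6133,-.1201])
for n,C in(("top",T),("w1",W["P"]),("w2",P)):
    Q=C.reshape(-1,3);Q=Q[np.isfinite(Q[:,0])]
    x=(Q[:,:2]-cc)@ex;y=(Q[:,:2]-cc)@ey;h=Q[:,2]-.104-.1206*y
    for s in(-1,1):
        k=(abs(x-s*.043)<.004)&(h>.005)&(h<.015)
        if k.any(): print(n,s,np.percentile(y[k],[0.3,99.7]).round(4))
    k=(x<-.047)&(x>-.065)&(y<-.18)&(Q[:,2]>.03)&(Q[:,2]<.12)
    if k.sum()>20:print("block",k.sum(),np.percentile(x[k],[2,20,50,80,98]).round(4),np.percentile(y[k],[1,99]).round(4),np.percentile(Q[k,2],[1,99]).round(4))
I1=W["im"][255:335,300:400];I2=im
cv2.imwrite("pics/c1.png",np.hstack([cv2.resize(I1[...,::-1],(500,400),interpolation=cv2.INTER_CUBIC)]))
save("w2",im,1.25)
E
```

```text
[ 0.43902563 -0.28475055  0.12561024]
[ 0.38286808 -0.23842571  0.24623596]
top -1 [-0.254   0.7152]
top 1 [-0.2532  0.5849]
block 105 [-0.0536 -0.0522 -0.0513 -0.0489 -0.0473] [-0.2546 -0.2059] [0.0459 0.0917]
w1 -1 [-0.2545  0.0858]
w1 1 [-0.0773  0.0629]
block 731 [-0.0524 -0.051  -0.0506 -0.0498 -0.0474] [-0.2544 -0.2063] [0.0435 0.0899]
w2 -1 [-0.1787 -0.0344]
w2 1 [-0.0824 -0.0568]
```

View pics/w2.png

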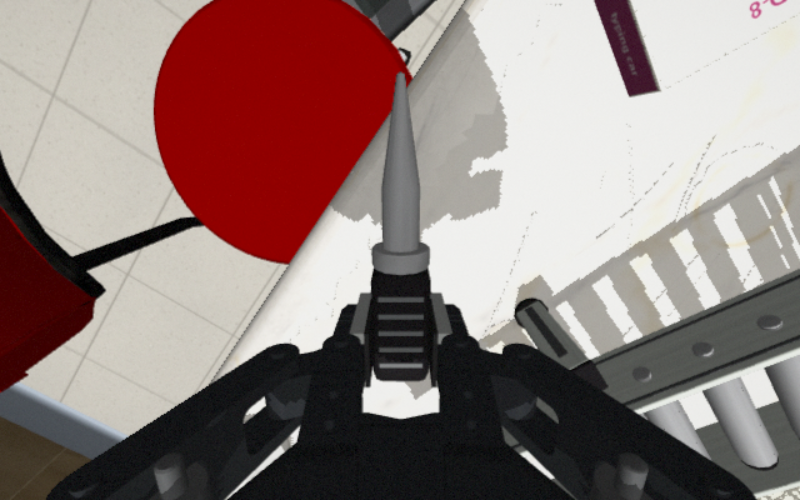

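View pics/c1.png

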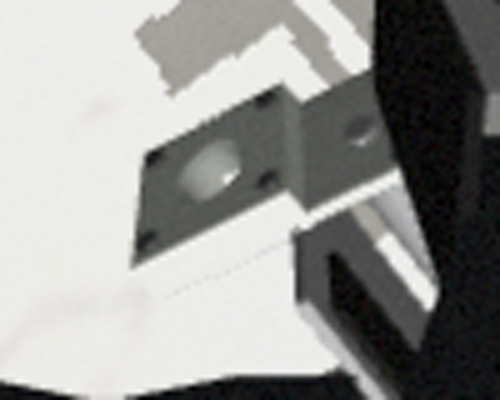

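w2 shows the pin held straight between the pads: tip at (401,75), collar at (401,258). c1 shows the hole mouth centred near (211,168) in the crop. I'll compute the pin offset relative to the TCP and the hole position.

```bash
python3 - <<'E'
from h import *
W=np.load("w1.npz");P=W["P"]
th=np.radians(4.12);ey=np.array([np.sin(th),np.cos(th)]);ex=np.array([ey[1],-ey[0]]);cc=np.array([.6133,-.1201])
# hole: face points -> pixel->face plane homography
v,u=np.mgrid[:400,:640];x=(P[...,:2]-cc)@ex;y=(P[...,:2]-cc)@ey
k=(x<-.049)&(x>-.053)&(y<-.205)&(y>-.256)&(P[...,2]>.045)&(P[...,2]<.09)
A=np.c_[u[k],v[k],np.ones(k.sum())]
H,_=cv2.findHomography(A[:,:2].astype(np.float32),np.c_[y[k],P[k][:,2]].astype(np.float32),cv2.RANSAC,.002)
for p in((342.2,288.6),):
    q=H@[p[0],p[1],1];print("hole y,z",q[:2]/q[2])
ring=k&((y+.23)**2+(P[...,2]-.065)**2<.02**2);print("face x",np.median(x[ring]))
# corners of face via hull of k
r=cv2.minAreaRect((np.c_[y[k],P[k][:,2]]*1000).astype(np.float32));print("face rect",r)
# pin in w2 (TCP at reading after picture)
Q=np.load("w2.npz")["P"];e=np.array([np.cos(np.radians(140.9)),np.sin(np.radians(140.9))]);n=np.array([-e[1],e[0]]);t0=np.array([.4395,-.2850])
a=(Q[...,:2]-t0)@e;b=(Q[...,:2]-t0)@n
for lo,hi in((.03,.045),(.045,.055),(.06,.07),(.07,.08),(.08,.09)):
    m=(a>lo)&(a<hi)&(abs(b)<.012)&(Q[...,2]>.06)
    if m.any():print(lo,"lat",np.percentile(b[m],[2,98]).round(4),"ztop",np.percentile(Q[m][:,2],[90,98]).round(4))
m=(abs(b)<.005)&(Q[...,2]>.06)&(a>0)&(a<.12);print("tip a",np.percentile(a[m],99.5))
E
```

```text
hole y,z [-0.229815    0.06540205]
face x -0.050604752584077255
face rect ((-230.3740692138672, 66.26342010498047), (47.415611267089844, 44.78274154663086), 4.261621952056885)
0.03 lat [-0.0102  0.0092] ztop [0.1205 0.1232]
0.045 lat [-0.0077  0.0064] ztop [0.119  0.1196]
0.06 lat [-0.0065  0.0053] ztop [0.1178 0.1186]
0.07 lat [-0.005   0.0038] ztop [0.1166 0.1175]
0.08 lat [-0.0036  0.0026] ztop [0.1152 0.1157]
tip a 0.09366522998861371
```

>>> servo_tool:
  motion:
    - [[0,0,-0.067,0,-0.96],[0,0,-0.067,0,-0.96],[0,0,-0.067,0,-0.96],[0,0,-0.067,0,-0.96],[0,0,-0.067,0,-0.96],[0,0,-0.067,0,-0.96],[0,0,-0.067,0,-0.96],[0,0,-0.067,0,-0.96],[0,0,-0.067,0,-0.96],[0,0,-0.067,0,-0.96],[0,0,-0.067,0,-0.96],[0,0,-0.067,0,-0.96],[0,0,-0.067,0,-0.96],[0,0,-0.067,0,-0.96],[0,0,-0.067,0,-0.96],[0,0,-0.067,0,-0.96],[0,0,-0.067,0,-0.96],[0,0,-0.067,0,-0.96],[0,0,-0.067,0,-0.96],[0,0,-0.067,0,-0.96]]

```text
t: 6.1
eef_pos: [0.4383, -0.3377, 0.1237]
tool_rot: [-0.001, 0.997, 0.075, -0.001]
contact_force: [-0.6, 0.1, -1.2]
gripper_width: 0.26
grasp_force: 78.8
```

>>> servo_tool:
  motion:
    - [[0,0,0,0,-0.945],[0,0,0,0,-0.945],[0,0,0,-0.55,0],[0,0,0,-0.55,0],[0,0,0,0,0],[0,0,0,0,0],[0,0,0,0,0],[0,0,0,0,0]]

```text
t: 6.9
eef_pos: [0.4399, -0.3386, 0.0822]
tool_rot: [0.0, 0.999, -0.036, 0.001]
contact_force: [1.0, 0.2, -1.3]
gripper_width: 0.261
grasp_force: 78.8
```

```bash
python3 - <<'E'
from h import *
o=bot.get_obs();r=o["tool_rot"];print(o["eef_pos"],"toolx yaw",np.degrees(2*np.arctan2(r[2],r[1])))
im,P=cloud("wrist"); np.savez("w3",im=im,P=P)
o=bot.get_obs();p=o["eef_pos"];print(p)
th=np.radians(4.12);ey=np.array([np.sin(th),np.cos(th)]);ex=np.array([ey[1],-ey[0]]);cc=np.array([.6133,-.1201])
a=(P[...,:2]-cc)@ex;b=(P[...,:2]-cc)@ey
print("tcp lane",(p[:2]-cc)@ex,(p[:2]-cc)@ey)
z=P[...,2]
for lo in(-.12,-.11,-.1,-.09,-.08):
    m=(a>lo)&(a<lo+.01)&(abs(b+.23)<.013)&(z>.04)
    if m.any():print(lo,"lat",np.percentile(b[m],[2,50,98]).round(4),"ztop",np.percentile(z[m],[90,98]).round(4))
m=(abs(b+.23)<.005)&(z>.05)&(z<.075)&(a<-.052);print("tip",np.percentile(a[m],99.5))
for s in(-1,1):
    k=(abs(a-s*.043)<.006)&(z>.07)&(z-.104-.1206*b<.015)&(z-.104-.1206*b>.005)
    if k.sum()>20: print("rail",s,np.median(a[k]),np.percentile(b[k],[.5,99.5]))
m=(a<-.046)&(a>-.06)&(b<-.2)&(b>-.27)&(z>.07);print("blocktop b",np.percentile(b[m],[1,99]),"a",np.percentile(a[m],[1,99]), np.percentile(z[m],[50,98]))
E
```

```text
[ 0.43991493 -0.33861452  0.08220238] toolx yaw -4.111432388462629
[ 0.43988019 -0.33853362  0.08217219]
tcp lane -0.15727815375920084 -0.23032858743436024
-0.12 lat [-0.238  -0.2305 -0.2236] ztop [0.0745 0.0751]
-0.11 lat [-0.2378 -0.2305 -0.2237] ztop [0.0746 0.0752]
-0.1 lat [-0.2372 -0.2305 -0.2243] ztop [0.074  0.0747]
-0.09 lat [-0.2357 -0.2305 -0.2254] ztop [0.0728 0.0733]
-0.08 lat [-0.2346 -0.2305 -0.2268] ztop [0.0714 0.0721]
tip -0.060097604756137527
rail -1 -0.04590663041891386 [-0.25590217 -0.18213227]
blocktop b [-0.25561663 -0.21041875] a [-0.05271173 -0.04608864] [0.08557548 0.0898409 ]
```

>>> servo_tool:
  motion:
    - [[0,0,0,-0.04,0],[0,0.25,-0.018,0,0],[0,0.25,-0.018,0,0],[0,0.25,-0.018,0,0],[0,0.25,-0.018,0,0],[0,0.25,-0.018,0,0],[0,0.25,-0.018,0,0],[0,0,0,0,0],[0,0,0,0,0]]

```text
t: 7.85
eef_pos: [0.4997, -0.3423, 0.0796]
tool_rot: [-0.0, 0.999, -0.036, 0.0]
contact_force: [0.1, -0.6, -1.7]
gripper_width: 0.259
grasp_force: 78.8
```

>>> servo_tool:
  motion:
    - [[0,0.08,-0.006,0.02,0],[0,0.08,-0.006,0,0],[0,0.08,-0.006,0,0],[0,0.08,-0.006,0,0],[0,0,0,0,0],[0,0,0,0,0]]

```text
t: 8.45
eef_pos: [0.5121, -0.3434, 0.0804]
tool_rot: [-0.0, 0.999, -0.036, -0.0]
contact_force: [-0.7, -0.3, -1.0]
gripper_width: 0.265
grasp_force: 79.3
```

>>> servo_tool:
  motion:
    - [[0,0.05,-0.0035,0,0],[0,0.05,-0.0035,0,0],[0,0.05,-0.0035,0,0],[0,0,0,0,0],[0,0,0,0,0]]

```text
t: 8.95
eef_pos: [0.5124, -0.3435, 0.0797]
tool_rot: [-0.002, 0.999, -0.037, -0.005]
contact_force: [-15.4, 3.3, 9.3]
gripper_width: 0.256
grasp_force: 80.6
```

>>> servo_tool:
  motion:
    - [[0,0.05,-0.0035,0,0],[0,0.05,-0.0035,0,0],[0,0,0,0,0],[0,0,0,0,0]]

```text
t: 9.35
eef_pos: [0.5125, -0.3437, 0.0794]
tool_rot: [-0.003, 0.999, -0.038, -0.009]
contact_force: [-24.9, 6.3, 17.3]
gripper_width: 0.262
grasp_force: 81.8
```

```bash
python3 - <<'E'
from h import *
im,P=cloud("wrist"); o=bot.get_obs();p=o["eef_pos"]
im2,_=cloud("scene")
save("w4",np.vstack([cv2.resize(im[100:400,170:470],(600,600)) [:340],cv2.resize(im2[130:240,290:450],(600,412))[100:340]]))
E
```

```text
(no output)
```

View pics/w4.png

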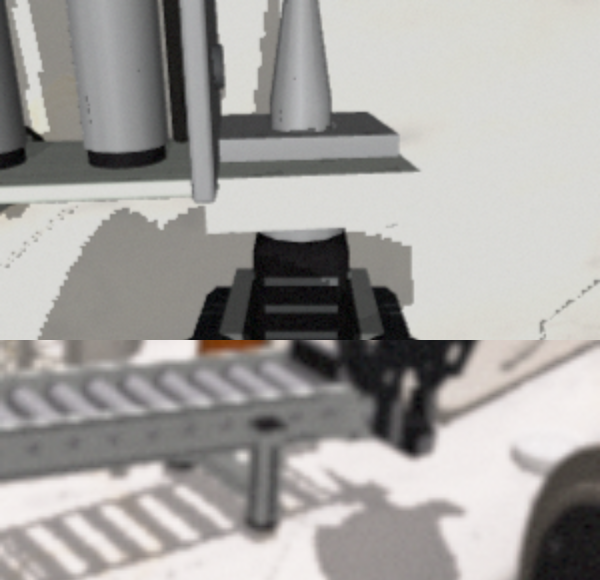

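The upper half shows the collar seated against the block at about (300,235), with the shank protruding cleanly behind the tab at (300,125). Next I back off the push, release and lift.

>>> servo_tool:
  motion:
    - [[0,-0.1,0.007,0,0],[0.6,0,0,0,0],[0.6,0,0,0,0],[0.6,0,0,0,0],[0.6,0,0,0,0],[0.6,0,0,0.5,0],[0.7,0,0,1,0],[0.8,0,0,1,0],[1,0,0,1,0],[1,0,0,0,0]]

```text
t: 10.45
eef_pos: [0.5216, -0.3459, 0.227]
tool_rot: [0.002, 0.999, -0.036, 0.005]
contact_force: [-0.1, -0.6, 0.3]
gripper_width: 1.003
grasp_force: 0.0
```

```bash
python3 - <<'E'
from h import *
im,P=cloud("wrist"); np.savez("w5",im=im,P=P);print(bot.get_obs()["eef_pos"])
th=np.radians(4.12);ey=np.array([np.sin(th),np.cos(th)]);ex=np.array([ey[1],-ey[0]]);cc=np.array([.6133,-.1201])
a=(P[...,:2]-cc)@ex;b=(P[...,:2]-cc)@ey;z=P[...,2]
m=(abs(b+.23)<.003)&(z>.055)&(z<.1)&(a<.02)&(a>-.13)
i=np.argsort(a[m]);A=a[m][i];Z=z[m][i]
for lo in np.arange(-.13,.02,.005):
    k=(A>=lo)&(A<lo+.005)
    if k.any():print(round(lo,3),np.median(Z[k]).round(4),end=" | ")
save("w5",im)
E
```

```text
[ 0.52026067 -0.34487337  0.22395902]
-0.115 0.0668 | -0.11 0.0683 | -0.105 0.069 | -0.1 0.07 | -0.095 0.0704 | -0.09 0.0713 | -0.085 0.0717 | -0.08 0.0725 | -0.075 0.0729 | -0.07 0.0737 | -0.065 0.0734 | -0.06 0.0747 | -0.055 0.0748 | -0.05 0.0872 | -0.045 0.0872 | -0.04 0.0793 | -0.035 0.0762 | -0.03 0.0737 | -0.025 0.0736 | -0.02 0.0734 | -0.015 0.0734 | -0.01 0.0731 | -0.005 0.0733 | 0.0 0.0729 | 0.005 0.0733 | 0.01 0.0732 |
```

View pics/w5.png

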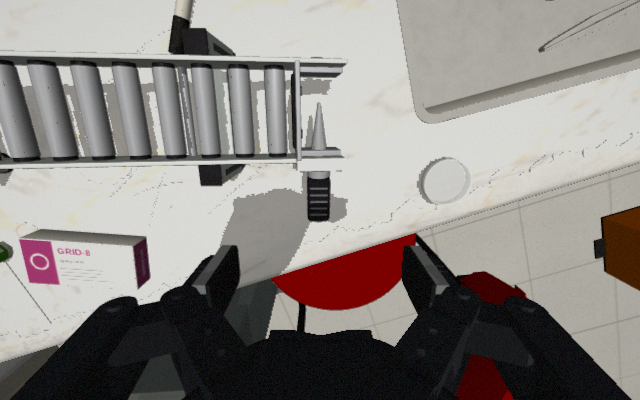

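```bash
python3 - <<'E'
from h import *
D=np.load("w5.npz");P=D["P"]
th=np.radians(4.12);ey=np.array([np.sin(th),np.cos(th)]);ex=np.array([ey[1],-ey[0]]);cc=np.array([.6133,-.1201])
def f(P,lab):
    a=(P[...,:2]-cc)@ex;b=(P[...,:2]-cc)@ey;z=P[...,2]
    m=(abs(b+.23)<.008)&(z>.045)&(z<.1)&(a<.05)&(a>-.13)
    print(lab,"tail",np.percentile(a[m],[0,.5,1,2]).round(4),"tip",np.percentile(a[m&(z<.085)],[99,99.5,100]).round(4))
    # stop pad face position along lane at top
    m=(abs(a)<.03)&(b<-.17)&(b>-.25)&(z>.1);print("pad b",np.percentile(b[m],[1,50,99]).round(4) if m.any() else None)
    m=(z>.08)&(abs(a+.045)<.02)&(b<-.215)&(b>-.25);print("block a",np.percentile(a[m],[1,99]).round(4))
f(P,"w5"); im,P=cloud("top"); f(P,"top"); im,P=cloud("wrist"); f(P,"w6")
d=im[160:185,300:340].astype(int).mean(2)[:,16:22].mean(1);print(d)
E
```

```text
w5 tail [-0.1129 -0.1104 -0.109  -0.1074] tip [0.0429 0.0429 0.0437]
pad b [-0.2163 -0.2129 -0.2087]
block a [-0.0649 -0.0393]
top tail [-0.1129 -0.1129 -0.1128 -0.112 ] tip [0.0425 0.0426 0.0428]
pad b [-0.2212 -0.2107 -0.202 ]
block a [-0.0649 -0.0282]
w6 tail [-0.1129 -0.1103 -0.1095 -0.1073] tip [0.0428 0.0429 0.0499]
pad b [-0.2164 -0.2129 -0.2086]
block a [-0.0649 -0.0337]
[216.94444444 217.05555556 216.55555556 216.94444444 216.
 216.94444444 216.83333333 203.83333333 145.         157.5
 153.77777778 153.77777778 156.05555556 156.77777778 157.22222222
 148.55555556  84.          23.11111111  27.22222222  27.
  25.5         27.5         26.66666667  26.55555556  32.77777778]
```

```bash
python3 - <<'E'
from h import *
D=np.load("w5.npz");P=D["P"];im=D["im"].astype(int).mean(2)
th=np.radians(4.12);ey=np.array([np.sin(th),np.cos(th)]);ex=np.array([ey[1],-ey[0]]);cc=np.array([.6133,-.1201])
a=(P[...,:2]-cc)@ex;z=P[...,2]
for r in range(155,182):print(r,im[r,300:336:2].astype(int),a[r,318].round(4),z[r,318].round(4))
E
```

```text
155 [166 165 161 161 159 158 160 161 160 161 160 156 138 141 137 138 117 121] -0.0374 0.0793
156 [170 100  83  82  93  93  93 109 120 121 118 112  81  80  84  90  92  89] -0.0393 0.0725
157 [166  94  95 100  95  94  95  99 101 108 109 109 107 106 107 109 117 115] -0.0393 0.079
158 [162 131 134 149 142 141 143 143 152 166 169 170 170 167 170 174 192 191] -0.0392 0.0867
159 [156 216 217 216 218 216 215 216 216 213 217 217 215 217 219 217 217 216] -0.0402 0.0867
160 [143 215 216 214 214 218 218 214 216 218 214 217 215 216 216 216 216 216] -0.0409 0.0881
161 [216 216 215 216 218 216 216 217 217 215 215 215 217 217 217 218 217 215] -0.042 0.0872
162 [217 216 216 218 217 216 216 216 217 219 217 215 216 218 217 216 216 216] -0.0429 0.0871
163 [215 215 216 217 216 217 217 217 218 215 217 217 218 216 217 216 217 216] -0.0438 0.0876
164 [214 217 216 215 218 216 215 216 216 217 217 216 217 218 218 218 217 215] -0.0448 0.0872
165 [218 216 216 216 217 217 217 217 217 216 216 217 216 216 215 215 216 217] -0.0457 0.088
166 [216 217 216 216 216 217 216 217 215 214 215 217 218 218 215 217 216 217] -0
[... 701 characters left out ...]
54 159 157 149 143 126 105 185 215 216] -0.057 0.0747
175 [216 192 137 129  95 122 141 148 157 158 156 152 141 125 105 191 216 217] -0.0584 0.0727
176 [217 134 136 129  66 122 140 150 158 161 157 148 140 122  92 216 214 217] -0.0589 0.075
177 [216 137 136 125  39  94 140 152 156 160 155 150 136 111  37 217 217 217] -0.06 0.075
178 [213 137 137 122  11  27  97 135 142 149 143 138  90  29   9 210 217 215] -0.0611 0.0746
179 [217 135 135 121  15  23  21  22  40  46  47  25  30  19  16 171 217 217] -0.0627 0.0718
180 [215 137 135 125  14  25  29  22  20  28  33  18  26  19  19 144 216 217] -0.0634 0.0734
181 [216 136 135 124  18  28  24  26  22  25  17  28  25  28  26 136 215 217] -0.0644 0.0736
```

The pin is home: the collar shows at full width right at the block edge. Next, the short carton.

>>> servo_tool:
  motion:
    - [[1,-0.0855,0.8365,0,0.928],[1,-0.0855,0.8365,0,0.928],[1,-0.0855,0.8365,0,0.928],[1,-0.0855,0.8365,0,0.928],[1,-0.0855,0.8365,0,0.928],[1,-0.0855,0.8365,0,0.928],[1,-0.0855,0.8365,0,0.928],[1,-0.0855,0.8365,0,0.928],[1,-0.0855,0.8365,0,0.928],[1,-0.0855,0.8365,0,0.928],[1,-0.0855,0.8365,0,0.928],[1,-0.0855,0.8365,0,0.928],[1,-0.0855,0.8365,0,0.928],[1,-0.0855,0.8365,0,0.928],[1,-0.0855,0.8365,0,0.928],[1,-0.0855,0.8365,0,0.928],[1,0,0,0,0],[1,0,0,0,0],[1,0,0,0,0],[1,0,0,0,0]]

```text
t: 12.6
eef_pos: [0.4636, 0.19, 0.22]
tool_rot: [-0.0, 0.657, 0.754, -0.001]
contact_force: [-0.9, 1.1, 0.4]
gripper_width: 0.998
grasp_force: 0.0
```

```bash
cat >> h.py <<'E'
def box(P,c,z0,z1,r=.1):
    k=(abs(P[...,0]-c[0])<r)&(abs(P[...,1]-c[1])<r)&(P[...,2]>z0)&(P[...,2]<z1)
    n,l,s,_=cv2.connectedComponentsWithStats(k.astype(np.uint8))
    j=1+np.argmax(s[1:,4]);Q=P[l==j];rr=cv2.minAreaRect((Q[:,:2]*1000).astype(np.float32))
    o=bot.get_obs();q=o["tool_rot"]
    print(len(Q),rr,Q[:,2].mean(),"tcp",o["eef_pos"],"tooly",np.degrees(2*np.arctan2(q[2],q[1]))-90)
E
python3 - <<'E'
from h import *
im,P=cloud("wrist");box(P,(.4656,.1905),.042,.058)
im,P=cloud("top");box(P,(.4656,.1905),.042,.058)
E
```

```text
6470 ((466.8846435546875, 190.0196533203125), (70.65023803710938, 110.38717651367188), 7.818897724151611) 0.05052352494980173 tcp [0.46366748 0.19015374 0.22015376] tooly 7.843217287608184
1113 ((466.47216796875, 184.1415252685547), (70.67815399169922, 100.7015151977539), 7.484777927398682) 0.05009748537175552 tcp [0.46368963 0.19038291 0.22030567] tooly 7.866663295633458
```

>>> servo_tool:
  motion:
    - [[1,0.08,0,-0.92,0],[1,0,0,-0.92,0],[1,0,0,-0.92,0],[1,0,0,-0.92,0],[1,0,0,-0.92,0],[1,0,0,0,0],[0.5,0,0,0,0],[0.5,0,0,0,0],[0.5,0,0,0,0],[0.5,0,0,0,0],[0.5,0,0,0,0]]
  newtons: 25

```text
t: 13.8
eef_pos: [0.4674, 0.1917, 0.0376]
tool_rot: [0.0, 0.656, 0.755, 0.001]
contact_force: [-1.2, -0.9, 5.2]
gripper_width: 0.813
grasp_force: 31.7
```

>>> servo_tool:
  motion:
    - [[0.5,0,0,0.86,0],[0.5,0,0,0.86,0],[0.5,0,0,0.86,0],[0.5,0,0,0.86,0],[0.5,0,0,0.86,0],[0.5,0.483,-0.592,0,-0.218],[0.5,0.483,-0.592,0,-0.218],[0.5,0.483,-0.592,0,-0.218],[0.5,0.483,-0.592,0,-0.218],[0.5,0.483,-0.592,0,-0.218],[0.5,0.483,-0.592,0,-0.218],[0.5,0.483,-0.592,0,-0.218],[0.5,0.483,-0.592,0,-0.218],[0.5,0,0,0,0],[0.5,0,0,0,0],[0.5,0,0,0,0],[0.5,0,0,0,0]]

```text
t: 15.5
eef_pos: [0.6206, 0.0035, 0.2086]
tool_rot: [-0.0, 0.731, 0.683, 0.0]
contact_force: [0.0, 0.8, -1.4]
gripper_width: 0.814
grasp_force: 30.8
```

```bash
cat > lane.py <<'E'
from h import *
def run(zc):
    im,P=cloud("wrist");o=bot.get_obs();p=o["eef_pos"];q=o["tool_rot"]
    th=np.radians(4.12);ey=np.array([np.sin(th),np.cos(th)]);ex=np.array([ey[1],-ey[0]]);cc=np.array([.6133,-.1201])
    a=(P[...,:2]-cc)@ex;b=(P[...,:2]-cc)@ey;z=P[...,2];h=z-.104-.1206*b
    print("tcp lane x",(p[:2]-cc)@ex,"b",(p[:2]-cc)@ey,"z",p[2],"tooly",np.degrees(2*np.arctan2(q[2],q[1]))-90)
    for n,C in(("wrist",P),("top",cloud("top")[1])):
        a=(C[...,:2]-cc)@ex;b=(C[...,:2]-cc)@ey;z=C[...,2];h=z-.104-.1206*b
        for s in(-1,1):
            k=(abs(a-s*.043)<.012)&(abs(b)<.25)&(h>.005)&(h<.015)
            if k.sum()>20:print(n,"rail",s,np.percentile(a[k],[3,50,97]).round(4),k.sum())
        k=(z>zc-.008)&(z<zc+.008)&(abs(a)<.05)&(b>-.1)&(b<.25)
        if k.sum()>50:
            r=cv2.minAreaRect((np.c_[a[k],b[k]]*1000).astype(np.float32));print(n,"carton lane xy",r,np.percentile(z[k],[5,50,95]).round(4))
    return im
E
python3 -c "
from lane import *
run(bot.get_obs()['eef_pos'][2]+.0125)"
```

```text
tcp lane x -0.001426538533941397 b 0.12363908057214579 z 0.20868244478160336 tooly -3.888725530053975
wrist rail -1 [-0.0432 -0.0408 -0.0392] 745
wrist rail 1 [0.0423 0.0439 0.0463] 779
wrist carton lane xy ((-0.35971832275390625, 135.4033203125), (86.51205444335938, 97.1556396484375), 89.54496002197266) [0.2203 0.2216 0.2227]
top rail -1 [-0.0519 -0.0433 -0.0364] 353
top rail 1 [0.0357 0.0427 0.0457] 292
top carton lane xy ((5.561777114868164, 73.75747680664062), (54.03284454345703, 12.97439193725586), 3.486477851867676) [0.2166 0.2211 0.2237]
```

>>> servo_tool:
  motion:
    - [[0.5,0.05,-0.004,-0.34,0],[0.5,0,0,-0.34,0],[0.5,0,0,-0.34,0],[0.5,0,0,-0.05,0],[0.5,0,0,-0.05,0],[0.5,0,0,0,0]]
  newtons: 20

```text
t: 16.2
eef_pos: [0.6232, 0.0019, 0.1635]
tool_rot: [-0.0, 0.731, 0.682, -0.0]
contact_force: [0.2, -0.8, -1.5]
gripper_width: 0.813
grasp_force: 30.9
```

>>> servo_tool:
  motion:
    - [[0.5,0,0,-0.05,0],[0.5,0,0,-0.05,0],[0.5,0,0,-0.05,0],[0.5,0,0,0,0],[0.5,0,0,0,0]]

```text
t: 16.7
eef_pos: [0.6239, 0.0017, 0.1601]
tool_rot: [0.001, 0.732, 0.682, 0.001]
contact_force: [-4.3, -1.4, 12.5]
gripper_width: 0.816
grasp_force: 33.1
```

```bash
python3 - <<'E'
from h import *
im,P=cloud("wrist")
th=np.radians(4.12);ey=np.array([np.sin(th),np.cos(th)]);ex=np.array([ey[1],-ey[0]]);cc=np.array([.6133,-.1201])
a=(P[...,:2]-cc)@ex;b=(P[...,:2]-cc)@ey;z=P[...,2]
k=(abs(a)<.03)&(b>.07)&(b<.18)&(z>.15)&(z<.19)
A=np.c_[a[k],b[k]-.1227,np.ones(k.sum())];c=np.linalg.lstsq(A,z[k],rcond=None)[0];print(k.sum(),c,np.std(z[k]-A@c))
print(bot.get_obs()["eef_pos"],bot.get_obs()["contact_force"])
E
```

```text
25249 [0.00051328 0.00748042 0.17385812] 0.0038884446695707357
[0.62395747 0.0017     0.16005881] [-4.38127548 -0.53746248 11.74250196]
```

>>> servo_tool:
  motion:
    - [[1,0,0,0.03,0],[1,0,0,0,0],[1,0,0,0,0],[1,0,0,0,0],[1,0,0,0,0],[1,0,0,0,0]]

```text
t: 17.35
eef_pos: [0.6232, 0.0019, 0.1588]
tool_rot: [-0.0, 0.731, 0.682, -0.0]
contact_force: [-0.6, 0.4, 1.0]
gripper_width: 1.0
grasp_force: 0.0
```

```bash
python3 - <<'E'
from h import *
im,P=cloud("top");save("t2",im[100:260,180:500],2)
E
```

```text
(no output)
```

View pics/t2.png

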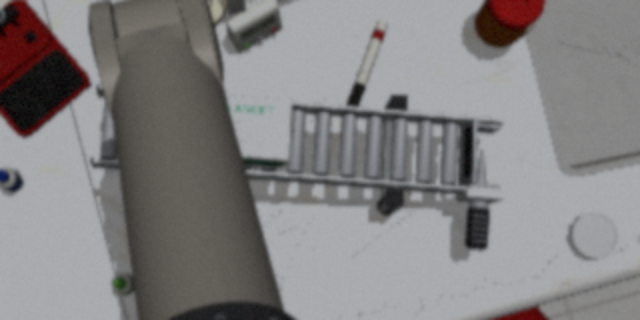

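The top view shows the short carton rolling down with its front end at about (290,140). Pin handle and stop look in place.

>>> servo_tool:
  motion:
    - [[1,0,0,0.5,0],[1,0,0,1,0],[1,-0.59,-0.1025,0,-0.083],[1,-0.59,-0.1025,0,-0.083],[1,-0.59,-0.1025,0,-0.083],[1,-0.59,-0.1025,0,-0.083],[1,-0.59,-0.1025,0,-0.083],[1,-0.59,-0.1025,0,-0.083],[1,-0.59,-0.1025,0,-0.083],[1,-0.59,-0.1025,0,-0.083],[1,0,0,0,0],[1,0,0,0,0],[1,0,0,0,0],[1,0,0,0,0]]

```text
t: 18.8
eef_pos: [0.4354, -0.0306, 0.219]
tool_rot: [0.0, 0.758, 0.652, 0.0]
contact_force: [0.2, 0.8, -0.5]
gripper_width: 1.0
grasp_force: 0.0
```

```bash
cat > chk.py <<'E'
from h import *
im,C=cloud("top")
th=np.radians(4.12);ey=np.array([np.sin(th),np.cos(th)]);ex=np.array([ey[1],-ey[0]]);cc=np.array([.6133,-.1201])
a=(C[...,:2]-cc)@ex;b=(C[...,:2]-cc)@ey;z=C[...,2]
c,s=np.cos(.12),np.sin(.12);d=b+.2049;ly=d*c+(z-.082)*s;lz=-d*s+(z-.082)*c
for n,lo,hi in(("short",.04,.06),("long",.022,.038)):
    k=(abs(a)<.06)&(lz>lo)&(lz<hi)&(ly>-.05)&(ly<.45)
    if k.sum()>50:r=cv2.minAreaRect((np.c_[a[k],ly[k]]*1000).astype(np.float32));print(n,k.sum(),r,np.median(lz[k]))
m=(abs(a+.085)<.05)&(abs(b+.23)<.008)&(z>.045)&(z<.1);print("pin tail",np.percentile(a[m],[.5,2]))
E
python3 - <<'E'
import chk
from h import *
im,P=cloud("wrist");box(P,(.4346,-.0309),.023,.037)
E
```

```text
short 1452 ((1.9497489929199219, 54.04943084716797), (112.00508880615234, 71.4486083984375), 89.97615814208984) 0.050294165181988065
long 114 ((-24.09735107421875, 64.87748718261719), (137.24990844726562, 58.87088394165039), 59.724632263183594) 0.02923323436997477
pin tail [-0.11305763 -0.11187655]
6814 ((435.6020812988281, -32.27240753173828), (140.8683624267578, 65.49766540527344), 81.2467041015625) 0.030533030174017508 tcp [ 0.43506551 -0.03068698  0.21886417] tooly -8.549401816840756
```

The short carton rests at the stop (middle at about 54 mm, x ≈ 2 mm). Next, the long carton.

>>> servo_tool:
  motion:
    - [[1,0.01,-0.04,-0.93,0],[1,0,0,-0.93,0],[1,0,0,-0.93,0],[1,0,0,-0.93,0],[1,0,0,-0.93,0],[1,0,0,0,0],[0.5,0,0,0,0],[0.5,0,0,0,0],[0.5,0,0,0,0],[0.5,0,0,0,0],[0.5,0,0,0,0]]
  newtons: 25

```text
t: 20.0
eef_pos: [0.436, -0.0326, 0.0343]
tool_rot: [0.001, 0.758, 0.652, 0.001]
contact_force: [-0.9, -0.8, 9.1]
gripper_width: 0.75
grasp_force: 29.2
```

>>> servo_tool:
  motion:
    - [[0.5,0,0,0.5,0],[0.5,0,0,1,0],[0.5,0,0,1,0],[0.5,0,0,1,0],[0.5,0,0,0.9,0],[0.5,0.586,0.108,0,0.08],[0.5,0.586,0.108,0,0.08],[0.5,0.586,0.108,0,0.08],[0.5,0.586,0.108,0,0.08],[0.5,0.586,0.108,0,0.08],[0.5,0.586,0.108,0,0.08],[0.5,0.586,0.108,0,0.08],[0.5,0.586,0.108,0,0.08],[0.5,0,0,0,0],[0.5,0,0,0,0],[0.5,0,0,0,0],[0.5,0,0,0,0]]

```text
t: 21.7
eef_pos: [0.6215, 0.0016, 0.2091]
tool_rot: [0.0, 0.733, 0.681, -0.0]
contact_force: [0.0, 0.1, -2.0]
gripper_width: 0.755
grasp_force: 28.9
```

```bash
python3 -c "
from lane import *
run(bot.get_obs()['eef_pos'][2]-.004)"
```

```text
tcp lane x -0.00034960649074958564 b 0.12209726933280225 z 0.20913995669215943 tooly -4.187187722818351
wrist rail -1 [-0.0433 -0.0408 -0.0392] 556
wrist rail 1 [0.0422 0.0438 0.0463] 569
wrist carton lane xy ((0.6120643615722656, 134.23089599609375), (91.95203399658203, 118.5652084350586), 1.4151599407196045) [0.2041 0.2052 0.2063]
top rail -1 [-0.0516 -0.043  -0.0328] 379
top rail 1 [0.0383 0.0429 0.0456] 171
top carton lane xy ((0.9826087951660156, 59.42730712890625), (69.06257629394531, 25.168376922607422), 14.676222801208496) [0.2013 0.205  0.2083]
```

>>> servo_tool:
  motion:
    - [[0.5,0.04,-0.003,-0.35,0],[0.5,0,0,-0.35,0],[0.5,0,0,-0.35,0],[0.5,0,0,-0.05,0],[0.5,0,0,-0.05,0],[0.5,0,0,-0.05,0],[0.5,0,0,-0.05,0],[0.5,0,0,0,0],[0.5,0,0,0,0]]
  newtons: 20

```text
t: 22.7
eef_pos: [0.6241, 0.002, 0.1592]
tool_rot: [0.0, 0.732, 0.681, 0.0]
contact_force: [-2.8, -0.9, 1.6]
gripper_width: 0.759
grasp_force: 29.5
```

>>> servo_tool:
  motion:
    - [[0.5,0,0,-0.04,0],[0.5,0,0,-0.04,0],[0.5,0,0,0,0],[1,0,0,0.03,0],[1,0,0,0,0],[1,0,0,0,0],[1,0,0,0,0],[1,0,0,0,0],[1,0,0,0,0]]

```text
t: 23.6
eef_pos: [0.624, 0.0019, 0.1568]
tool_rot: [0.0, 0.732, 0.681, 0.0]
contact_force: [0.3, -0.2, 0.3]
gripper_width: 1.002
grasp_force: 0.0
```

>>> servo_tool:
  motion:
    - [[1,0,0,0,0],[1,0,0,0.5,0],[1,0,0,1,0],[1,0,0,1,0],[1,-0.8,0.3,0,0],[1,-0.8,0.3,0,0],[1,-0.8,0.3,0,0],[1,-0.8,0.3,0,0],[1,0,0,0,0],[1,0,0,0,0],[1,0,0,0,0],[1,0,0,0,0],[1,0,0,0,0],[1,0,0,0,0],[1,0,0,0,0],[1,0,0,0,0],[1,0,0,0,0],[1,0,0,0,0]]

```text
t: 25.4
eef_pos: [0.496, 0.0499, 0.2569]
tool_rot: [0.0, 0.732, 0.681, 0.0]
contact_force: [0.4, -0.8, -0.0]
gripper_width: 1.0
grasp_force: 0.0
```

```bash
python3 - <<'E'
import chk
chk.save("t3",chk.im[100:260,180:500],2)
E
```

```text
short 1449 ((1.8865470886230469, 53.980220794677734), (111.42589569091797, 71.33673858642578), 89.94182586669922) 0.050296691385638866
long 1776 ((-0.16562461853027344, 120.61714172363281), (258.3838806152344, 69.6279296875), 88.30140686035156) 0.030284342047222808
pin tail [-0.1127489  -0.11212462]
```

View pics/t3.png

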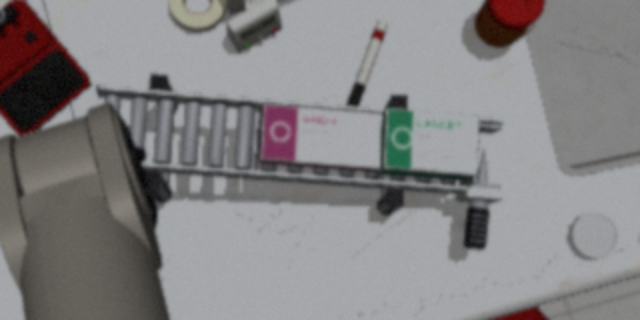

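The top view shows the long carton at (320,135) against the short one at (432,140), which rests on the stop. The pin handle at (477,225) is unchanged and the gripper is clear.

```bash
python3 -c "
from station import bot
print(bot.hand_in())"
```

```text
the job is handed in; nothing more can be done
None
```

The job is handed in at about 25 s of the 67 s allowed: the pin is home, the short carton rests against the stop and the long one against it, all confirmed in the camera images; the hand-in returned no verdict.

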